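# Move the dosing row from the carrying caddy into the bench rack

## Robot

A 6-joint arm with a two-finger parallel gripper is mounted at the origin on a cart in front of the work surface, level with it; the furniture and walls round the work are solid. World frame = base frame: x ahead of the robot, y to its left, z up, the work surface at z = 0. Lengths are in m, angles in degrees, forces in N, time in s.
With the tool pointing down it reaches from about 0.3 to 0.875 m from the base axis. Payload 6.4 kg.
Tool frame: the origin (TCP) lies midway between the tips of the shut fingers; the grasp point (between the pads) lies 19 mm behind it (ctrl.hold_point_z is the x of the grasp point in the tool frame, in m); x points along the fingers, y is the direction in which the jaws open and shut, and the axes are right-handed (so a half turn about x gives the same grasp; the last joint's range is limited). The gripper opens to 88 mm and grips with 3 to 60 N. Pads are 18 mm wide; open, the fingers measure 123 mm over their backs; the gripper's body (75 mm by 187 mm) begins 45 mm behind the grasp point.
Start: joints at [-76.679, 10.359, 92.074, -0, 77.567, -11.82], TCP at [0.244, -0.521, 0.239] pointing down, gripper open.
Joint ranges: [-171.53, 171.53], [-51.25, 118.39], [17.06, 147.69], [-65.23, 245.23], [0, 150.52], [-178.68, 178.68]. Speed limits (degrees/s): [147.25, 147.25, 172.46, 180, 180, 180].

## Interface

Orientations are given as a 3x3 rotation matrix whose columns are the frame's x, y, z axes.
In Python, from cell import monitor, eyes, workorder, ctrl gives the robot as it stands.
- The arm moves only by the tool jog_arm, never from a script. Its argument "targets" is a list of rows, each an object of numbers: "ax", "ay", "az": the turn, a rotation vector about the tool's x, y, z in degrees; "x", "y", "z": the shift along the tool's x, y, z in mm; "grip": the opening, from -1 (shut) to 1 (fully open). A call has 1 to 20 rows; each row shifts and turns the commanded pose from where the row before left it, along the tool's axes as they then stand; what a row does not reach is not made up. A row lasts 1/8 s, in which the tool goes at most 62.5 mm and 10.7 degrees, less where a joint would pass 70% of its speed; a pose out of reach is approached as far as the arm can. A call is refused whole if a number of a shift passes 62.5 or a number of a turn 10.7, either way. A call with a gripper value outside its range is refused whole. The fingers move at their own pace and stop on an object; the grip force is fixed at half the most. Time passes only in rows, so rows that do not move let the fingers close. It gives the time, the measured TCP pose, the force and the opening at its end, in the units of the state.
- monitor.sense(): the state, without advancing time (a new reading comes with each control period).
- eyes.read_camera(name): name is "scene" or "top" or "wrist"; returns (picture, depth): 420x560x3 uint8, red, green, blue; 420x560 float32, m along the optical axis (not along the pixel's ray), 0 where there is no reading.
- eyes.camera_info(name): a dict with "camera_matrix" (3x3 intrinsics, pixels), "origin" and "attitude" of the camera in the world. Camera axes: x right, y down, z forward; pixel columns grow to the right and rows downward; lengths in m; the calibration is good to about 2 mm. The wrist camera is an equidistant fisheye: a pixel r from the principal point sees the ray r / f radians off the axis. A picture is of the moment at which its call begins: read the wrist's pose just before it. camera_info takes no time and is no camera call; for the wrist camera it gives the pose at the moment of the call.
- workorder.close_job(): hands the job in, once; it reports no verdict.
The state is a dict: "time": time; "joint_pos": joint angles; "qd": joint speeds; "joint_torque": joint torques, N m; "ee_pos": TCP position; "tcp_rot": TCP orientation; "ft_force": force on the tool from outside, world axes, zero at the start; "torque": the same for the moment, N m; "gripper_width": opening from 0.0 (shut) to 1.0 (fully open).
Only numpy, scipy, OpenCV 4.12 (cv2) and the standard library are available. Lean on these libraries where they do the work, as an engineer would, in place of code of your own. Each camera call takes 0.05 s, during which the arm holds its last target. There are 200 camera calls.

## Task

The four bottles stand in the wooden caddy in dosing order, beginning at its red end. Put them in the same order into the metal bench rack, where the row has to begin next to the open gold mixing tin: carry them over one at a time, the bottle at the red end first into the pocket nearest the tin, then on along the row. Set each bottle down upright on the pocket's floor without dropping it, and leave the mixing tin and the powder jar standing where they are.

Things in the scene. Friction and masses are not known exactly. Their poses are not given: they have to be found in the camera images.
- bottle_brown: brown glass bottle with a dark cap; round, 146 mm tall; to the fingers it is a plain upright cylinder of 40 mm over its whole height, shoulder and cap included. Origin: centre of its underside, z up its axis. Grip it from above with the pads' middle about 105 mm above its underside. Starts upright in one of the caddy's pockets (which one varies).
- bottle_pink: white bottle with a pink label and a light grey cap, the tallest of the four; round, 176 mm tall; to the fingers it is a plain upright cylinder of 43 mm over its whole height, shoulder and cap included. Origin: centre of its underside, z up its axis. Grip it from above with the pads' middle about 130 mm above its underside. Starts upright in one of the caddy's pockets (which one varies).
- bottle_clear: clear glass bottle, partly filled, with a white cap; round, 130 mm tall; to the fingers it is a plain upright cylinder of 43 mm over its whole height, shoulder and cap included. Origin: centre of its underside, z up its axis. Grip it from above with the pads' middle about 95 mm above its underside. Starts upright in one of the caddy's pockets (which one varies).
- bottle_white: opaque white bottle with a blue cap; round, 126 mm tall; to the fingers it is a plain upright cylinder of 37 mm over its whole height, shoulder and cap included. Origin: centre of its underside, z up its axis. Grip it from above with the pads' middle about 85 mm above its underside. Starts upright in one of the caddy's pockets (which one varies).
- caddy: wooden carrying caddy, fixed, 90 x 302 mm, 55 mm high to its top board (end cheeks 66 mm), the cheek at one end painted red. Four through pockets of 56 mm bore in one row along its own y axis, at y = +105 (the red end), +35, -35 and -105 mm, x = 0; the floor that the bottles stand on is at z = 10 mm. Origin: centre of its underside. It may stand to the left or right of the metal rack.
- rack: bare sheet-metal bench rack, fixed, 80 x 290 mm, 54 mm high to its top sheet. Four pockets of 56 mm bore in one row along its own y axis, at y = +105, +35, -35 and -105 mm, x = 0; the floor in them is at z = 8 mm. Empty at the start. Origin: centre of its underside. The mixing tin stands at one of its ends, the powder jar at the other.
- mixing_tin: open, low gold-coloured mixing tin, 88 mm diameter, 58 mm high, standing close to one end of the metal rack, at its own y about +200 or -200 mm (which end varies). Origin: centre of its underside. Loose; stays where it is.
- powder_jar: low glass jar of white powder with a dull grey-green lid, 80 mm diameter, 75 mm high, close to the other end of the metal rack. Origin: centre of its underside. Loose; stays where it is.

How it is judged:
By the outcome, as a careful person would: the job done as asked, in the order asked, and still so for the second after the job is handed in, with the robot touching nothing.
It also fails if it takes over 112 s, if anything falls off the work surface, if the arm or the gripper's body presses on something with over 40 N, if the wrist force passes 120 N, or if a joint passes its speed limit or range.

## Working session

There is one attempt and no reset: what is moved stays moved. The work goes in short steps, Python scripts to look and compute and a tool call to move; the robot and the scene stay as the last step left them, time stands still between calls to the robot, and variables do not carry over. Pictures are saved under pics/ and viewed, about 12 in all and at most 16, crops included, and the job is handed in when it is done.

Besides the shell and the picture viewer there is one more tool, called after "Request:" by a JSON object that holds its "fn" and its "kwargs". jog_arm: Moves the arm, as the interface text tells. Its arguments: {"type":"object","properties":{"targets":{"type":"array","items":{"type":"object","properties":{"ax":{"type":"number"},"ay":{"type":"number"},"az":{"type":"number"},"x":{"type":"number"},"y":{"type":"number"},"z":{"type":"number"},"grip":{"type":"number"}}}}},"required":["targets"]}

```bash
ls; mkdir -p pics
cat > h.py <<'E'
import numpy as np, cv2
from cell import monitor, eyes, workorder, ctrl
def shot(name, fn):
    i=eyes.camera_info(name); p,d=eyes.read_camera(name)
    cv2.imwrite('pics/'+fn+'.png',p[:,:,::-1]); np.savez('pics/'+fn+'.npz',p=p,d=d,K=i['camera_matrix'],o=i['origin'],R=i['attitude'])
    return p,d,i
def pts(d,K,o,R):
    v,u=np.mgrid[:d.shape[0],:d.shape[1]]; K=np.array(K)
    c=np.stack([(u-K[0,2])/K[0,0]*d,(v-K[1,2])/K[1,1]*d,d],-1)
    return c@np.array(R).T+np.array(o)
E
python3 - <<'E'
from h import *
s=monitor.sense(); print({k:np.round(v,3).tolist() for k,v in s.items()}, ctrl.hold_point_z)
for n in ('top','scene'):
    p,d,i=shot(n,n+'0'); print(n,{k:np.round(v,3).tolist() for k,v in i.items()},(d>0).mean())
E
```

```text
pics
{'time': 0.0, 'joint_pos': [-76.678, 10.399, 92.13, -0.002, 77.567, -11.82], 'qd': [0.102, 0.016, -0.096, -0.046, 0.093, 0.084], 'joint_torque': [0.0, -43.387, -34.185, 0.07, 0.038, -0.0], 'ee_pos': [0.244, -0.52, 0.238], 'tcp_rot': [[-0.0, 0.425, -0.905], [0.002, -0.905, -0.425], [-1.0, -0.002, -0.0]], 'ft_force': [-0.644, -0.596, 1.35], 'torque': [0.036, -0.008, -0.024], 'gripper_width': 0.998} -0.0187
top {'camera_matrix': [[518.001, 0.0, 287.23], [0.0, 518.001, 212.703], [0.0, 0.0, 1.0]], 'origin': [0.286, -0.042, 1.652], 'attitude': [[0.007, -0.992, 0.124], [-1.0, -0.007, -0.002], [0.003, -0.124, -0.992]]} 0.9958886054421768
scene {'camera_matrix': [[385.083, 0.0, 278.85], [0.0, 385.083, 210.526], [0.0, 0.0, 1.0]], 'origin': [-0.377, 0.754, 0.607], 'attitude': [[-0.691, -0.31, 0.653], [-0.723, 0.309, -0.618], [-0.01, -0.899, -0.438]]} 0.9958503401360544
```

View pics/top0.png

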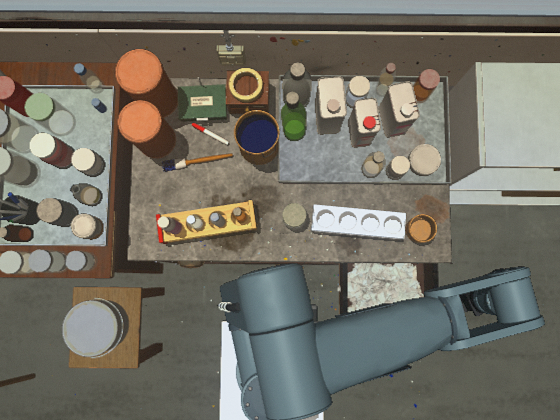

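View pics/scene0.png

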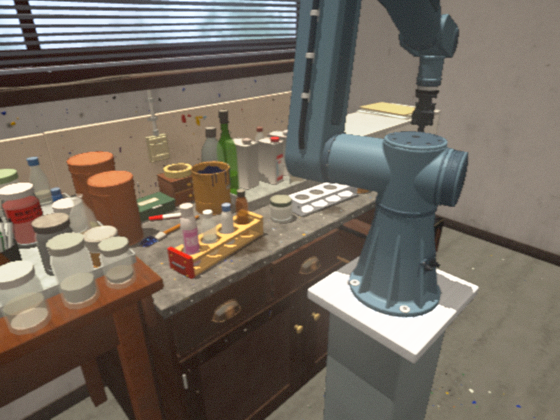

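The top view shows the caddy at (158–257, 200–243) with its red end at the left. From that end the bottles are pink, clear, white (blue cap) and brown. The rack is at (312–406, 205–240), with the gold tin to its right at (422,228) and the powder jar to its left at (295,216). Next I measure all of these from depth.

Run:
```python
from h import *
z=np.load('pics/top0.npz'); P=pts(z['d'],z['K'],z['o'],z['R']); p=z['p']
hsv=cv2.cvtColor(p,cv2.COLOR_RGB2HSV)
def box(r0,r1,c0,c1,zlo,zhi,extra=None):
    m=np.zeros(p.shape[:2],bool); m[r0:r1,c0:c1]=True
    m&=(P[...,2]>zlo)&(P[...,2]<zhi)
    if extra is not None: m&=extra
    return m
def rect(m,n):
    q=P[m][:,:2]; r=cv2.minAreaRect((q*1000).astype(np.float32)); print(n,m.sum(),np.round(q.mean(0),4),'rect',np.round(r,1).tolist() if 0 else r, 'z',np.percentile(P[m][:,2],[5,50,95]).round(3))
print('table z',np.median(P[185:198,200:300,2]))
rect(box(195,250,306,407,.044,.065),'rack')
rect(box(195,250,150,262,.045,.075,(hsv[...,0]>15)&(hsv[...,0]<32)&(hsv[...,1]>120)),'caddy')
rect(box(205,245,407,440,.045,.07),'tin')
rect(box(200,235,280,311,.06,.09),'jar')
for n,c0,c1,lo,hi in (('pink',155,185,.165,.19),('clear',183,208,.12,.15),('white',206,228,.118,.145),('brown',226,255,.138,.16)):
    rect(box(195,245,c0,c1,lo,hi),n)
rect(box(195,250,150,180,.03,.075,((hsv[...,0]<8)|(hsv[...,0]>172))&(hsv[...,1]>150)),'red')
# rack holes: low depth inside rack
m=box(200,245,312,407,-.01,.03); n,l,st,c=cv2.connectedComponentsWithStats(m.astype(np.uint8))
for k in range(1,n):
    if st[k,4]>30: print('hole',st[k],P[l==k].mean(0).round(4))
a=cv2.resize(p[185:265,140:445],None,fx=2.6,fy=2.6,interpolation=cv2.INTER_CUBIC)
cv2.imwrite('pics/crop0.png',a[:,:,::-1])
```

```text
table z -0.0007939777204046816
rack 1408 [ 0.4612 -0.2652] rect ((462.4587707519531, -256.8291015625), (310.388671875, 81.26408386230469), 85.08942413330078) z [0.048 0.053 0.059]
caddy 1424 [0.4585 0.1899] rect ((460.27374267578125, 199.77549743652344), (89.94412994384766, 289.3501892089844), 8.50357723236084) z [0.048 0.055 0.065]
tin 154 [ 0.4439 -0.4688] rect ((441.7801818847656, -464.26605224609375), (85.22807312011719, 85.7457275390625), 29.31365966796875) z [0.048 0.056 0.062]
jar 455 [ 0.4775 -0.0663] rect ((477.25762939453125, -66.18942260742188), (71.90880584716797, 73.76178741455078), 62.553977966308594) z [0.067 0.074 0.08 ]
pink 116 [0.4409 0.3061] rect ((441.2815856933594, 307.5089416503906), (31.006181716918945, 31.483707427978516), 24.117891311645508) z [0.173 0.185 0.189]
clear 69 [0.4542 0.237 ] rect ((454.9196472167969, 237.9632110595703), (23.51235580444336, 24.330951690673828), 10.331488609313965) z [0.123 0.139 0.144]
white 60 [0.4618 0.1685] rect ((462.04766845703125, 168.28350830078125), (22.67405891418457, 22.903379440307617), 1.4860893487930298) z [0.124 0.135 0.14 ]
brown 61 [0.4761 0.1009] rect ((475.2254638671875, 101.99554443359375), (23.011363983154297, 24.561138153076172), 46.039310455322266) z [0.142 0.154 0.159]
red 89 [0.4278 0.3475] rect ((433.97357177734375, 348.6977233886719), (87.81840515136719, 14.322026252746582), 11.266806602478027) z [0.057 0.065 0.071]
hole [ 312  200   95   45 1824] [ 4.606e-01 -2.781e-01 -1.000e-04]
hole [317 210  17  17 243] [ 0.4755 -0.166   0.0075]
hole [339 212  18  17 244] [ 0.4697 -0.2378  0.0073]
hole [361 214  18  17 242] [ 0.4636 -0.3096  0.0074]
hole [384 216  18  18 249] [ 0.4573 -0.3811  0.0075]
```

View pics/crop0.png

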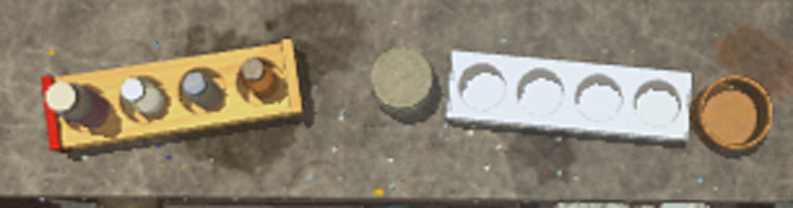

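Depth gives these positions in m:

| Item | x, y |
|---|---|
| pink | (.441, .307) |
| clear | (.455, .238) |
| white | (.462, .168) |
| brown | (.475, .102) |
| pocket 4, at the tin end | (.4525, -.3716) |
| pocket 1, at the jar end | (.470, -.1625) |

The caddy heading is about 9.4° and the rack heading about -4.8°. I will grip with the jaws across the row, starting with a move over to the pink bottle.

Request:
{"fn": "jog_arm", "kwargs": {"targets": [{"ax":-10.6,"x":-5},{"ax":-10.6,"x":-5},{"ax":-10.6,"x":-5},{"ax":-10.6,"x":-5},{"ax":-10.6},{"ax":-10.6},{"ax":-10.6},{"y":23.5,"z":-30},{"y":23.5,"z":-56},{"y":23.5,"z":-56},{"y":23.5,"z":-56},{"y":23.5,"z":-56},{"y":23.5,"z":-56},{"y":23.5,"z":-56},{"y":23.5,"z":-56},{"y":23.5,"z":-56},{"y":23.5,"z":-56},{"y":23.5,"z":-56},{"y":23.5,"z":-56},{"y":23.5,"z":-56}]}}

```text
invalid input at $.targets[0]: expected keys ax, ay, az, x, y, z, grip
```

```bash
cat >> h.py <<'E'
def go(x,y,z,heading=None):
    "tool-axis shift (mm) to world TCP target, and turn about tool x to the heading (deg) of tool y; shift is for the present axes, and for the axes after the turn"
    s=monitor.sense(); R=np.array(s['tcp_rot']); d=1000*(np.array([x,y,z])-s['ee_pos'])
    h=np.degrees(np.arctan2(R[1,1],R[0,1])); print('t',round(s['time'],2),'tcp',np.round(s['ee_pos'],4),'heading',round(h,2),'F',np.round(s['ft_force'],1),'w',round(s['gripper_width'],3),'tilt xy',np.round(np.degrees(R[:2,0]),2))
    hh=h if heading is None else heading; c,n=np.cos(np.radians(hh)),np.sin(np.radians(hh))
    print('shift now',np.round(R.T@d,1),'| ax',round(h-hh,1),'then shift',np.round(np.array([[0,0,-1],[c,n,0],[n,-c,0]])@d,1))
E
python3 - <<'E'
from h import *
go(.4413,.3075,.25,9.0)
print(monitor.sense()['joint_pos'])
E
```

```text
t 0.1 tcp [ 0.2442 -0.5201  0.2379] heading -64.86 F [-0.2 -0.  -0.6] w 1.003 tilt xy [-0.02  0.09]
shift now [ -10.9 -665.4 -530. ] | ax -73.9 then shift [ -12.1  324.1 -786.5]
[-7.66782807e+01  1.03958121e+01  9.21245899e+01 -1.01017275e-03
  7.75673971e+01 -1.18213219e+01]
```

Request:
{"fn": "jog_arm", "kwargs": {"targets": [{"ax":-10.6,"ay":0,"az":0,"x":-5,"y":0,"z":0,"grip":1},{"ax":-10.6,"ay":0,"az":0,"x":-5,"y":0,"z":0,"grip":1},{"ax":-10.6,"ay":0,"az":0,"x":-5,"y":0,"z":0,"grip":1},{"ax":-10.6,"ay":0,"az":0,"x":-5,"y":0,"z":0,"grip":1},{"ax":-10.6,"ay":0,"az":0,"x":0,"y":0,"z":0,"grip":1},{"ax":-10.6,"ay":0,"az":0,"x":0,"y":0,"z":0,"grip":1},{"ax":-10.3,"ay":0,"az":0,"x":0,"y":0,"z":0,"grip":1},{"ax":0,"ay":0,"az":0,"x":0,"y":23,"z":-30,"grip":1},{"ax":0,"ay":0,"az":0,"x":0,"y":23,"z":-56,"grip":1},{"ax":0,"ay":0,"az":0,"x":0,"y":23,"z":-56,"grip":1},{"ax":0,"ay":0,"az":0,"x":0,"y":23,"z":-56,"grip":1},{"ax":0,"ay":0,"az":0,"x":0,"y":23,"z":-56,"grip":1},{"ax":0,"ay":0,"az":0,"x":0,"y":23,"z":-56,"grip":1},{"ax":0,"ay":0,"az":0,"x":0,"y":23,"z":-56,"grip":1},{"ax":0,"ay":0,"az":0,"x":0,"y":23,"z":-56,"grip":1},{"ax":0,"ay":0,"az":0,"x":0,"y":23,"z":-56,"grip":1},{"ax":0,"ay":0,"az":0,"x":0,"y":23,"z":-56,"grip":1},{"ax":0,"ay":0,"az":0,"x":0,"y":23,"z":-56,"grip":1},{"ax":0,"ay":0,"az":0,"x":0,"y":23,"z":-56,"grip":1},{"ax":0,"ay":0,"az":0,"x":0,"y":23,"z":-30,"grip":1}]}}

```text
time: 2.6
ee_pos: [0.4329, 0.1969, 0.2584]
tcp_rot: [[-0.0, 0.987, 0.16], [0.0, 0.16, -0.987], [-1.0, -0.0, -0.0]]
ft_force: [0.6, -0.0, 1.0]
gripper_width: 1.0
```

Run:
```python
from h import *
go(.4413,.3075,.25,9.0)
p,d,i=shot('wrist','w1'); print({k:np.round(v,3).tolist() for k,v in i.items()})
```

```text
t 2.6 tcp [0.4329 0.1969 0.2584] heading 9.21 F [ 0.6 -0.   1. ] w 1.0 tilt xy [-0.02  0.01]
shift now [   8.5   26.  -107.8] | ax 0.2 then shift [   8.4   25.6 -107.9]
{'camera_matrix': [[325.192, 0.0, 281.504], [0.0, 325.192, 207.323], [0.0, 0.0, 1.0]], 'origin': [0.42, 0.279, 0.404], 'attitude': [[0.987, 0.151, 0.051], [0.159, -0.934, -0.319], [-0.0, 0.323, -0.946]]}
```

View pics/w1.png

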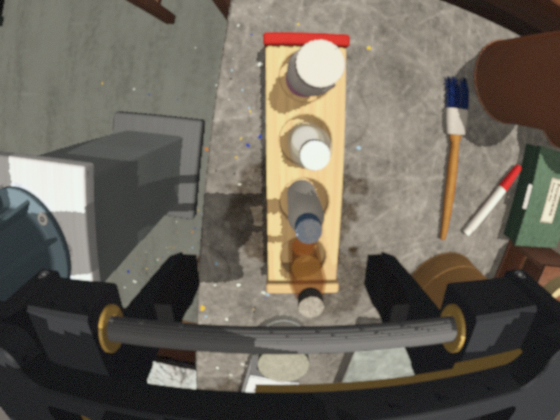

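The wrist view shows the four caps at about (320,65) pink, (315,155) clear, (308,228) white and (312,302) brown. The fingers are at left and right, so the jaws lie across the row. Next I refine the bottle axes from the wrist depth.

```bash
cat >> h.py <<'E'
def wpts(d,K,o,R):
    v,u=np.mgrid[:d.shape[0],:d.shape[1]]; K=np.array(K)
    a,b=(u-K[0,2])/K[0,0],(v-K[1,2])/K[1,1]; t=np.hypot(a,b)+1e-9
    c=np.stack([np.tan(t)*a/t*d,np.tan(t)*b/t*d,d],-1)
    return c@np.array(R).T+np.array(o)
def caps(P,guess,zlo,zhi,r=.035):
    m=(np.hypot(P[...,0]-guess[0],P[...,1]-guess[1])<r)&(P[...,2]>zlo)&(P[...,2]<zhi)
    n,l,st,c=cv2.connectedComponentsWithStats(m.astype(np.uint8)); k=1+np.argmax(st[1:,4]); q=P[l==k]
    (cx,cy),rad=cv2.minEnclosingCircle((q[:,:2]*1000).astype(np.float32))
    print(np.round([cx,cy,rad],1),'mean',(q[:,:2].mean(0)*1000).round(1),'z',np.percentile(q[:,2],[5,50,95]).round(3),len(q))
E
python3 - <<'E'
from h import *
z=np.load('pics/w1.npz'); P=wpts(z['d'],z['K'],z['o'],z['R'])
for n,g,t in (('pink',(.441,.307),.186),('clear',(.455,.238),.14),('white',(.462,.168),.136),('brown',(.475,.102),.156)):
    print(n,end=' '); caps(P,g,t-.006,t+.008)
hsv=cv2.cvtColor(z['p'],cv2.COLOR_RGB2HSV)
m=(hsv[...,0]>12)&(hsv[...,0]<32)&(hsv[...,1]>70)&(abs(P[...,2]-.055)<.008)&(abs(P[...,0]-.46)<.08)&(P[...,1]>.02)
print(m.sum(),cv2.minAreaRect((P[m][:,:2]*1000).astype(np.float32)))
E
```

```text
pink [440.7 309.   16.3] mean [440.7 308.6] z [0.184 0.186 0.187] 1796
clear [454.  239.6  12.6] mean [453.9 239.9] z [0.138 0.139 0.141] 699
white [462.3 170.2  12.7] mean [461.9 171.2] z [0.133 0.135 0.137] 586
brown [476.1 103.2  12.9] mean [475.6 104.4] z [0.152 0.155 0.157] 498
8915 ((458.56439208984375, 206.2550506591797), (89.87604522705078, 276.5264892578125), 8.849929809570312)
```

Request:
{"fn": "jog_arm", "kwargs": {"targets": [{"ax":0,"ay":0,"az":0,"x":0,"y":9,"z":-40,"grip":1},{"ax":0,"ay":0,"az":0,"x":0,"y":9,"z":-40,"grip":1},{"ax":0,"ay":0,"az":0,"x":0,"y":8,"z":-29,"grip":1},{"ax":0,"ay":0,"az":0,"x":0,"y":0,"z":0,"grip":1},{"ax":0,"ay":0,"az":0,"x":40,"y":0,"z":0,"grip":1},{"ax":0,"ay":0,"az":0,"x":40,"y":0,"z":0,"grip":1},{"ax":0,"ay":0,"az":0,"x":40,"y":0,"z":0,"grip":1},{"ax":0,"ay":0,"az":0,"x":17,"y":0,"z":0,"grip":1},{"ax":0,"ay":0,"az":0,"x":0,"y":0,"z":0,"grip":1}]}}

```text
time: 3.78
ee_pos: [0.4414, 0.305, 0.121]
tcp_rot: [[-0.002, 0.988, 0.157], [-0.001, 0.157, -0.988], [-1.0, -0.002, 0.001]]
ft_force: [0.7, 0.4, -0.1]
gripper_width: 1.001
```

Run:
```python
from h import *
go(.4408,.3087,.121,9.0)
```

```text
t 3.77 tcp [0.4414 0.305  0.121 ] heading 9.01 F [ 0.7  0.4 -0.1] w 1.001 tilt xy [-0.12 -0.06]
shift now [ 0.   0.  -3.8] | ax 0.0 then shift [ 0.   0.  -3.8]
```

Request:
{"fn": "jog_arm", "kwargs": {"targets": [{"ax":0,"ay":0,"az":0,"x":0,"y":0,"z":-4,"grip":1},{"ax":0,"ay":0,"az":0,"x":0,"y":0,"z":0,"grip":-1},{"ax":0,"ay":0,"az":0,"x":0,"y":0,"z":0,"grip":-1},{"ax":0,"ay":0,"az":0,"x":0,"y":0,"z":0,"grip":-1},{"ax":0,"ay":0,"az":0,"x":0,"y":0,"z":0,"grip":-1},{"ax":0,"ay":0,"az":0,"x":0,"y":0,"z":0,"grip":-1},{"ax":0,"ay":0,"az":0,"x":0,"y":0,"z":0,"grip":-1}]}}

```text
time: 4.65
ee_pos: [0.4412, 0.3097, 0.1217]
tcp_rot: [[-0.0, 0.988, 0.157], [-0.0, 0.157, -0.988], [-1.0, -0.0, 0.0]]
ft_force: [-0.1, -0.5, -1.1]
gripper_width: 0.479
```

Run:
```python
from h import *
go(.4408,.3087,.121,9.0)
```

```text
t 4.65 tcp [0.4412 0.3097 0.1217] heading 9.04 F [-0.1 -0.5 -1.1] w 0.479 tilt xy [-0.01 -0.  ]
shift now [ 0.7 -0.6  0.9] | ax 0.0 then shift [ 0.7 -0.6  0.9]
```

Request:
{"fn": "jog_arm", "kwargs": {"targets": [{"ax":0,"ay":0,"az":0,"x":-25,"y":0,"z":0,"grip":-1},{"ax":0,"ay":0,"az":0,"x":-50,"y":0,"z":0,"grip":-1},{"ax":0,"ay":0,"az":0,"x":-55,"y":0,"z":0,"grip":-1},{"ax":6.9,"ay":0,"az":0,"x":-45,"y":0,"z":0,"grip":-1},{"ax":7,"ay":0,"az":0,"x":-10,"y":0,"z":0,"grip":-1},{"ax":0,"ay":0,"az":0,"x":0,"y":4.6,"z":20,"grip":-1},{"ax":0,"ay":0,"az":0,"x":0,"y":4.6,"z":48,"grip":-1},{"ax":0,"ay":0,"az":0,"x":0,"y":4.6,"z":48,"grip":-1},{"ax":0,"ay":0,"az":0,"x":0,"y":4.6,"z":48,"grip":-1},{"ax":0,"ay":0,"az":0,"x":0,"y":4.6,"z":48,"grip":-1},{"ax":0,"ay":0,"az":0,"x":0,"y":4.6,"z":48,"grip":-1},{"ax":0,"ay":0,"az":0,"x":0,"y":4.6,"z":48,"grip":-1},{"ax":0,"ay":0,"az":0,"x":0,"y":4.6,"z":48,"grip":-1},{"ax":0,"ay":0,"az":0,"x":0,"y":4.6,"z":48,"grip":-1},{"ax":0,"ay":0,"az":0,"x":0,"y":4.6,"z":48,"grip":-1},{"ax":0,"ay":0,"az":0,"x":0,"y":4.6,"z":48,"grip":-1},{"ax":0,"ay":0,"az":0,"x":0,"y":4.6,"z":48,"grip":-1},{"ax":0,"ay":0,"az":0,"x":0,"y":4.6,"z":48,"grip":-1},{"ax":0,"ay":0,"az":0,"x":0,"y":4.6,"z":48,"grip":-1},{"ax":0,"ay":0,"az":0,"x":0,"y":4.6,"z":34,"grip":-1}]}}

```text
time: 7.15
ee_pos: [0.452, -0.3736, 0.3061]
tcp_rot: [[-0.001, 0.996, -0.086], [0.001, -0.086, -0.996], [-1.0, -0.001, -0.001]]
ft_force: [1.2, -0.2, -1.3]
gripper_width: 0.482
```

Run:
```python
from h import *
go(.4525,-.3716,.30,-4.84)
p,d,i=shot('wrist','w2'); P=wpts(d,i['camera_matrix'],i['origin'],i['attitude'])
go(.4525,-.3716,.30,-4.84)
m=(abs(P[...,2]-.054)<.006)&(abs(P[...,0]-.46)<.06)&(abs(P[...,1]+.265)<.16)
print(m.sum(),cv2.minAreaRect((P[m][:,:2]*1000).astype(np.float32)))
# pocket openings: fit ellipse to holes in the sheet mask, ray-cast to z=.054
```

```text
t 7.15 tcp [ 0.452  -0.3736  0.3061] heading -4.94 F [ 1.2 -0.2 -1.3] w 0.482 tilt xy [-0.04  0.03]
shift now [ 6.1  0.3 -2.1] | ax -0.1 then shift [ 6.1  0.3 -2.1]
t 7.2 tcp [ 0.4516 -0.377   0.3057] heading -5.05 F [-3.2 -1.6  0.4] w 0.478 tilt xy [-0.05 -0.09]
shift now [ 5.7  0.4 -5.5] | ax -0.2 then shift [ 5.7  0.4 -5.5]
7027 ((460.04913330078125, -285.94464111328125), (247.66941833496094, 80.91046142578125), 84.98812103271484)
```

View pics/w2.png

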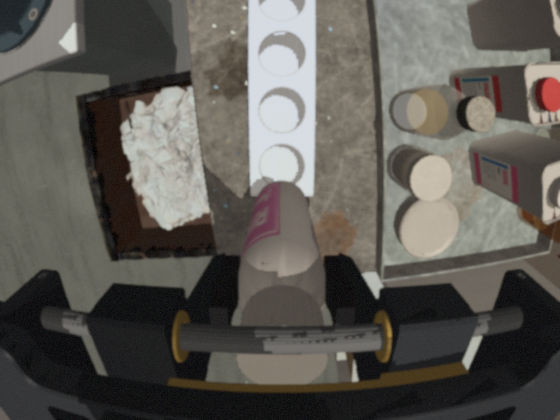

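The pink bottle hangs upright between the jaws. The pockets appear at (281,55), (279,110) and (277,165), with the tin-end pocket under the bottle. I measure the pocket openings once more, from the floor blobs projected up to the rim height.

Run:
```python
from h import *
z=np.load('pics/w2.npz'); P=wpts(z['d'],z['K'],z['o'],z['R']); o=z['o']
g=np.linspace([.4702,-.1625],[.4525,-.3716],4)
for c in g:
    e=c+(c-o[:2])*(.046/(o[2]-.054))   # where that rim centre lands on the floor
    m=(np.hypot(P[...,0]-e[0],P[...,1]-e[1])<.034)&(abs(P[...,2]-.008)<.006)
    if m.sum()<50: print('none',m.sum()); continue
    (x,y),r=cv2.minEnclosingCircle((P[m][:,:2]*1000).astype(np.float32))
    q=np.array([x,y])/1000; k=(o[2]-.054)/(o[2]-.008)
    print(c.round(4),'blob mean->rim',(o[:2]+(P[m][:,:2].mean(0)-o[:2])*k).round(4),'circ->rim',(o[:2]+(q-o[:2])*k).round(4),(r*k).round(1),m.sum())
m=(abs(P[...,2]-.054)<.006)&(abs(P[...,0]-.46)<.05)&(abs(P[...,1]+.265)<.16)
q=P[m]; print('sheet x at y=-.24:',np.percentile(q[abs(q[:,1]+.24)<.01][:,0],[1,99]).round(4))
go(.4525,-.3716,.14,-4.84)
```

```text
[ 0.4702 -0.1625] blob mean->rim [ 0.4697 -0.1747] circ->rim [ 0.4705 -0.1665] 27.3 745
[ 0.4643 -0.2322] blob mean->rim [ 0.4646 -0.2325] circ->rim [ 0.4646 -0.2322] 28.0 1591
[ 0.4584 -0.3019] blob mean->rim [ 0.4586 -0.3014] circ->rim [ 0.4585 -0.3016] 27.9 1579
[ 0.4525 -0.3716] blob mean->rim [ 0.4529 -0.3687] circ->rim [ 0.4526 -0.3705] 27.7 1375
sheet x at y=-.24: [0.4235 0.5036]
t 7.2 tcp [ 0.4516 -0.377   0.3057] heading -5.05 F [-3.2 -1.6  0.4] w 0.478 tilt xy [-0.05 -0.09]
shift now [165.7   0.5  -5.8] | ax -0.2 then shift [165.7   0.4  -5.5]
```

Request:
{"fn": "jog_arm", "kwargs": {"targets": [{"ax":0,"ay":0,"az":0,"x":10,"y":0,"z":0,"grip":-1},{"ax":0,"ay":0,"az":0,"x":30,"y":0,"z":0,"grip":-1},{"ax":0,"ay":0,"az":0,"x":30,"y":0,"z":0,"grip":-1},{"ax":0,"ay":0,"az":0,"x":30,"y":0,"z":0,"grip":-1},{"ax":0,"ay":0,"az":0,"x":10,"y":0,"z":0,"grip":-1},{"ax":0,"ay":0,"az":0,"x":0,"y":0,"z":0,"grip":-1}]}}

```text
time: 7.95
ee_pos: [0.4525, -0.3707, 0.1963]
tcp_rot: [[-0.001, 0.996, -0.084], [0.001, -0.084, -0.996], [-1.0, -0.001, -0.001]]
ft_force: [-0.5, 0.2, -0.5]
gripper_width: 0.477
```

Run:
```python
from h import *
go(.4527,-.3713,.1207,-4.84)
```

```text
t 7.95 tcp [ 0.4525 -0.3707  0.1963] heading -4.82 F [-0.5  0.2 -0.5] w 0.477 tilt xy [-0.05  0.07]
shift now [75.6  0.3  0.7] | ax 0.0 then shift [75.6  0.2  0.6]
```

Request:
{"fn": "jog_arm", "kwargs": {"targets": [{"ax":0,"ay":0,"az":0,"x":25,"y":0,"z":0,"grip":-1},{"ax":0,"ay":0,"az":0,"x":25,"y":0,"z":0,"grip":-1},{"ax":0,"ay":0,"az":0,"x":15,"y":0,"z":0,"grip":-1},{"ax":0,"ay":0,"az":0,"x":6,"y":0,"z":0,"grip":-1},{"ax":0,"ay":0,"az":0,"x":3,"y":0,"z":0,"grip":-1},{"ax":0,"ay":0,"az":0,"x":1,"y":0,"z":0,"grip":-1},{"ax":0,"ay":0,"az":0,"x":0,"y":0,"z":0,"grip":-1}]}}

```text
time: 8.82
ee_pos: [0.4529, -0.372, 0.1223]
tcp_rot: [[0.001, 0.996, -0.085], [-0.001, -0.085, -0.996], [-1.0, 0.001, 0.001]]
ft_force: [0.4, 1.3, -1.3]
gripper_width: 0.477
```

Run:
```python
from h import *
go(.4527,-.3713,.1197,-4.84)
```

```text
t 8.82 tcp [ 0.4529 -0.372   0.1223] heading -4.86 F [ 0.4  1.3 -1.3] w 0.477 tilt xy [ 0.03 -0.04]
shift now [ 2.6 -0.2 -0.6] | ax -0.0 then shift [ 2.6 -0.2 -0.6]
```

Small steps from here until the force shows contact.

Request:
{"fn": "jog_arm", "kwargs": {"targets": [{"ax":0,"ay":0,"az":0,"x":1,"y":0,"z":0,"grip":-1},{"ax":0,"ay":0,"az":0,"x":1,"y":0,"z":0,"grip":-1},{"ax":0,"ay":0,"az":0,"x":0,"y":0,"z":0,"grip":-1}]}}

```text
time: 9.2
ee_pos: [0.4526, -0.3717, 0.1197]
tcp_rot: [[0.0, 0.996, -0.085], [-0.0, -0.085, -0.996], [-1.0, 0.0, 0.0]]
ft_force: [0.2, -1.1, -1.2]
gripper_width: 0.481
```

Run:
```python
from h import *
go(.4527,-.3713,.1197,-4.84)
```

```text
t 9.2 tcp [ 0.4526 -0.3717  0.1197] heading -4.86 F [ 0.2 -1.1 -1.2] w 0.481 tilt xy [ 0. -0.]
shift now [ 0.   0.1 -0.4] | ax -0.0 then shift [ 0.   0.1 -0.4]
```

Request:
{"fn": "jog_arm", "kwargs": {"targets": [{"ax":0,"ay":0,"az":0,"x":1,"y":0,"z":0,"grip":-1},{"ax":0,"ay":0,"az":0,"x":0,"y":0,"z":0,"grip":-1}]}}

```text
time: 9.45
ee_pos: [0.4527, -0.3719, 0.1197]
tcp_rot: [[0.0, 0.996, -0.085], [-0.001, -0.085, -0.996], [-1.0, 0.0, 0.001]]
ft_force: [-1.9, 2.4, 5.7]
gripper_width: 0.479
```

Request:
{"fn": "jog_arm", "kwargs": {"targets": [{"ax":0,"ay":0,"az":0,"x":1,"y":0,"z":0,"grip":-1},{"ax":0,"ay":0,"az":0,"x":0,"y":0,"z":0,"grip":-1}]}}

```text
time: 9.7
ee_pos: [0.4528, -0.3722, 0.1196]
tcp_rot: [[0.0, 0.996, -0.085], [-0.001, -0.085, -0.996], [-1.0, 0.0, 0.001]]
ft_force: [-3.3, 2.9, 12.0]
gripper_width: 0.485
```

Request:
{"fn": "jog_arm", "kwargs": {"targets": [{"ax":0,"ay":0,"az":0,"x":0,"y":0,"z":0,"grip":1},{"ax":0,"ay":0,"az":0,"x":0,"y":0,"z":0,"grip":1},{"ax":0,"ay":0,"az":0,"x":0,"y":0,"z":0,"grip":1},{"ax":0,"ay":0,"az":0,"x":0,"y":0,"z":0,"grip":1},{"ax":0,"ay":0,"az":0,"x":-20,"y":0,"z":0,"grip":1},{"ax":0,"ay":0,"az":0,"x":-50,"y":0,"z":0,"grip":1},{"ax":-6.9,"ay":0,"az":0,"x":-50,"y":0,"z":0,"grip":1},{"ax":-7,"ay":0,"az":0,"x":-20,"y":0,"z":0,"grip":1}]}}

```text
time: 10.7
ee_pos: [0.4536, -0.3728, 0.2615]
tcp_rot: [[0.003, 0.987, 0.161], [-0.004, 0.161, -0.987], [-1.0, 0.003, 0.005]]
ft_force: [-0.1, 0.2, -0.4]
gripper_width: 0.994
```

Run:
```python
from h import *
go(.454,.2397,.25,9)
shot('wrist','w3')
```

```text
t 10.7 tcp [ 0.4536 -0.3728  0.2615] heading 9.27 F [-0.1  0.2 -0.4] w 0.994 tilt xy [ 0.2  -0.24]
shift now [   9.    99.1 -604.4] | ax 0.3 then shift [  11.5   96.2 -604.9]
```

View pics/w3.png

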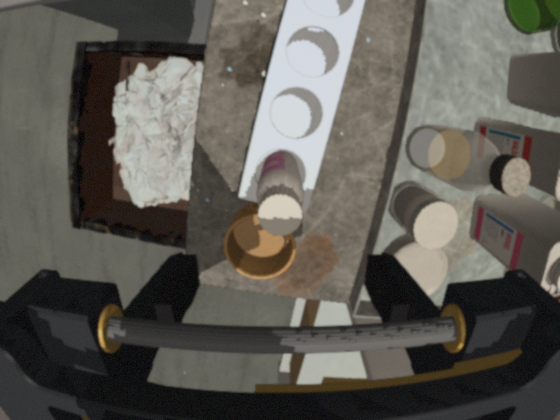

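The pink bottle stands upright in the tin-end pocket (cap at (280,213)), and the tin at (260,243) is undisturbed. The clear bottle is next.

Request:
{"fn": "jog_arm", "kwargs": {"targets": [{"ax":0,"ay":0,"az":0,"x":5,"y":7.6,"z":-20,"grip":1},{"ax":0,"ay":0,"az":0,"x":5,"y":7.6,"z":-52,"grip":1},{"ax":0,"ay":0,"az":0,"x":0,"y":7.6,"z":-52,"grip":1},{"ax":0,"ay":0,"az":0,"x":0,"y":7.6,"z":-52,"grip":1},{"ax":0,"ay":0,"az":0,"x":0,"y":7.6,"z":-52,"grip":1},{"ax":0,"ay":0,"az":0,"x":0,"y":7.6,"z":-52,"grip":1},{"ax":0,"ay":0,"az":0,"x":0,"y":7.6,"z":-52,"grip":1},{"ax":0,"ay":0,"az":0,"x":0,"y":7.6,"z":-52,"grip":1},{"ax":0,"ay":0,"az":0,"x":0,"y":7.6,"z":-52,"grip":1},{"ax":0,"ay":0,"az":0,"x":0,"y":7.6,"z":-52,"grip":1},{"ax":0,"ay":0,"az":0,"x":0,"y":7.6,"z":-52,"grip":1},{"ax":0,"ay":0,"az":0,"x":0,"y":7.6,"z":-52,"grip":1},{"ax":0,"ay":0,"az":0,"x":0,"y":6,"z":-12,"grip":1},{"ax":0,"ay":0,"az":0,"x":0,"y":0,"z":0,"grip":1},{"ax":0,"ay":0,"az":0,"x":30,"y":0,"z":0,"grip":1},{"ax":0,"ay":0,"az":0,"x":30,"y":0,"z":0,"grip":1},{"ax":0,"ay":0,"az":0,"x":20,"y":0,"z":0,"grip":1},{"ax":0,"ay":0,"az":0,"x":0,"y":0,"z":0,"grip":1}]}}

```text
time: 13.0
ee_pos: [0.4521, 0.2382, 0.1656]
tcp_rot: [[-0.005, 0.988, 0.155], [-0.002, 0.155, -0.988], [-1.0, -0.005, 0.001]]
ft_force: [0.3, 0.1, 1.0]
gripper_width: 0.998
```

Run:
```python
from h import *
go(.454,.2397,.086,9)
```

```text
t 13.0 tcp [0.4521 0.2382 0.1656] heading 8.89 F [0.3 0.1 1. ] w 0.998 tilt xy [-0.27 -0.09]
shift now [79.6  2.5 -1.2] | ax -0.1 then shift [79.6  2.1 -1.1]
```

Request:
{"fn": "jog_arm", "kwargs": {"targets": [{"ax":0,"ay":0,"az":0,"x":35,"y":2,"z":-1,"grip":1},{"ax":0,"ay":0,"az":0,"x":32,"y":0,"z":0,"grip":1},{"ax":0,"ay":0,"az":0,"x":12,"y":0,"z":0,"grip":1},{"ax":0,"ay":0,"az":0,"x":0,"y":0,"z":0,"grip":1},{"ax":0,"ay":0,"az":0,"x":0,"y":0,"z":0,"grip":-1},{"ax":0,"ay":0,"az":0,"x":0,"y":0,"z":0,"grip":-1},{"ax":0,"ay":0,"az":0,"x":0,"y":0,"z":0,"grip":-1},{"ax":0,"ay":0,"az":0,"x":0,"y":0,"z":0,"grip":-1},{"ax":0,"ay":0,"az":0,"x":0,"y":0,"z":0,"grip":-1},{"ax":0,"ay":0,"az":0,"x":0,"y":0,"z":0,"grip":-1}]}}

```text
time: 14.25
ee_pos: [0.4555, 0.2414, 0.0887]
tcp_rot: [[-0.0, 0.988, 0.157], [-0.0, 0.157, -0.988], [-1.0, -0.0, -0.0]]
ft_force: [0.5, 0.2, 0.4]
gripper_width: 0.483
```

Run:
```python
from h import *
go(.4585,-.3015,.26,-4.84)
```

```text
t 14.25 tcp [0.4555 0.2414 0.0887] heading 9.05 F [0.5 0.2 0.4] w 0.483 tilt xy [-0.01 -0.  ]
shift now [-171.2  -82.4  536.7] | ax 13.9 then shift [-171.3   48.8  540.7]
```

Request:
{"fn": "jog_arm", "kwargs": {"targets": [{"ax":0,"ay":0,"az":0,"x":-25,"y":0,"z":0,"grip":-1},{"ax":0,"ay":0,"az":0,"x":-50,"y":0,"z":0,"grip":-1},{"ax":0,"ay":0,"az":0,"x":-55,"y":0,"z":0,"grip":-1},{"ax":6.9,"ay":0,"az":0,"x":-35,"y":0,"z":0,"grip":-1},{"ax":7,"ay":0,"az":0,"x":-6,"y":0,"z":0,"grip":-1},{"ax":0,"ay":0,"az":0,"x":0,"y":4.1,"z":20,"grip":-1},{"ax":0,"ay":0,"az":0,"x":0,"y":4.1,"z":48,"grip":-1},{"ax":0,"ay":0,"az":0,"x":0,"y":4.1,"z":48,"grip":-1},{"ax":0,"ay":0,"az":0,"x":0,"y":4.1,"z":48,"grip":-1},{"ax":0,"ay":0,"az":0,"x":0,"y":4.1,"z":48,"grip":-1},{"ax":0,"ay":0,"az":0,"x":0,"y":4.1,"z":48,"grip":-1},{"ax":0,"ay":0,"az":0,"x":0,"y":4.1,"z":48,"grip":-1},{"ax":0,"ay":0,"az":0,"x":0,"y":4.1,"z":48,"grip":-1},{"ax":0,"ay":0,"az":0,"x":0,"y":4.1,"z":48,"grip":-1},{"ax":0,"ay":0,"az":0,"x":0,"y":4.1,"z":48,"grip":-1},{"ax":0,"ay":0,"az":0,"x":0,"y":4.1,"z":48,"grip":-1},{"ax":0,"ay":0,"az":0,"x":0,"y":4.1,"z":32,"grip":-1},{"ax":0,"ay":0,"az":0,"x":0,"y":0,"z":4,"grip":-1},{"ax":0,"ay":0,"az":0,"x":0,"y":0,"z":0,"grip":-1},{"ax":0,"ay":0,"az":0,"x":0,"y":0,"z":0,"grip":-1}]}}

```text
time: 16.75
ee_pos: [0.4592, -0.2956, 0.2596]
tcp_rot: [[-0.0, 0.997, -0.084], [0.001, -0.084, -0.997], [-1.0, -0.0, -0.001]]
ft_force: [-0.4, -0.1, -0.6]
gripper_width: 0.479
```

Run:
```python
from h import *
go(.4585,-.3015,.0867,-4.84)
shot('wrist','w4')
```

```text
t 16.75 tcp [ 0.4592 -0.2956  0.2596] heading -4.79 F [-0.4 -0.1 -0.6] w 0.479 tilt xy [-0.01  0.03]
shift now [172.9  -0.2   6.1] | ax 0.0 then shift [172.9  -0.2   6. ]
```

View pics/w4.png

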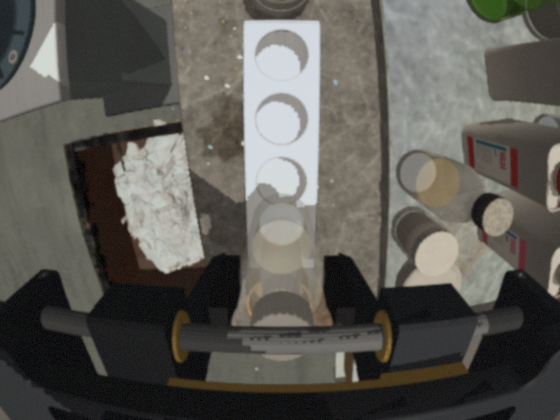

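The clear bottle hangs upright, with the pockets at (281,55), (281,122) and (281,180). I shift 6 mm along the row and descend.

Request:
{"fn": "jog_arm", "kwargs": {"targets": [{"ax":0,"ay":0,"az":0,"x":15,"y":0,"z":6,"grip":-1},{"ax":0,"ay":0,"az":0,"x":35,"y":0,"z":0,"grip":-1},{"ax":0,"ay":0,"az":0,"x":35,"y":0,"z":0,"grip":-1},{"ax":0,"ay":0,"az":0,"x":15,"y":0,"z":0,"grip":-1},{"ax":0,"ay":0,"az":0,"x":0,"y":0,"z":0,"grip":-1}]}}

```text
time: 17.42
ee_pos: [0.4581, -0.3022, 0.1585]
tcp_rot: [[-0.002, 0.996, -0.085], [0.002, -0.085, -0.996], [-1.0, -0.002, -0.002]]
ft_force: [-0.4, -0.7, -0.2]
gripper_width: 0.482
```

Run:
```python
from h import *
go(.4585,-.3015,.0867,-4.84)
```

```text
t 17.43 tcp [ 0.4581 -0.3022  0.1585] heading -4.85 F [-0.4 -0.7 -0.2] w 0.482 tilt xy [-0.1   0.11]
shift now [71.8  0.5 -0.6] | ax -0.0 then shift [71.8  0.4 -0.7]
```

Request:
{"fn": "jog_arm", "kwargs": {"targets": [{"ax":0,"ay":0,"az":0,"x":25,"y":0,"z":0,"grip":-1},{"ax":0,"ay":0,"az":0,"x":25,"y":0,"z":0,"grip":-1},{"ax":0,"ay":0,"az":0,"x":14,"y":0,"z":0,"grip":-1},{"ax":0,"ay":0,"az":0,"x":4,"y":0,"z":0,"grip":-1},{"ax":0,"ay":0,"az":0,"x":1,"y":0,"z":0,"grip":-1},{"ax":0,"ay":0,"az":0,"x":0,"y":0,"z":0,"grip":-1},{"ax":0,"ay":0,"az":0,"x":0,"y":0,"z":0,"grip":-1}]}}

```text
time: 18.3
ee_pos: [0.459, -0.3032, 0.0914]
tcp_rot: [[0.001, 0.996, -0.085], [-0.001, -0.085, -0.996], [-1.0, 0.001, 0.001]]
ft_force: [0.2, -0.9, -1.1]
gripper_width: 0.482
```

Request:
{"fn": "jog_arm", "kwargs": {"targets": [{"ax":0,"ay":0,"az":0,"x":1,"y":0,"z":0,"grip":-1},{"ax":0,"ay":0,"az":0,"x":1,"y":0,"z":0,"grip":-1},{"ax":0,"ay":0,"az":0,"x":0,"y":0,"z":0,"grip":-1}]}}

```text
time: 18.68
ee_pos: [0.4585, -0.3027, 0.0886]
tcp_rot: [[-0.0, 0.996, -0.085], [0.0, -0.085, -0.996], [-1.0, -0.0, -0.0]]
ft_force: [-0.0, 0.0, -0.8]
gripper_width: 0.481
```

Request:
{"fn": "jog_arm", "kwargs": {"targets": [{"ax":0,"ay":0,"az":0,"x":1,"y":0,"z":0,"grip":-1},{"ax":0,"ay":0,"az":0,"x":0,"y":0,"z":0,"grip":-1}]}}

```text
time: 18.92
ee_pos: [0.4586, -0.3028, 0.0876]
tcp_rot: [[-0.0, 0.996, -0.085], [0.0, -0.085, -0.996], [-1.0, -0.0, -0.0]]
ft_force: [0.0, -0.4, -1.3]
gripper_width: 0.478
```

Request:
{"fn": "jog_arm", "kwargs": {"targets": [{"ax":0,"ay":0,"az":0,"x":1,"y":0,"z":0,"grip":-1},{"ax":0,"ay":0,"az":0,"x":0,"y":0,"z":0,"grip":-1}]}}

```text
time: 19.18
ee_pos: [0.4587, -0.3029, 0.0868]
tcp_rot: [[0.0, 0.996, -0.085], [-0.0, -0.085, -0.996], [-1.0, 0.0, 0.0]]
ft_force: [0.5, -0.2, -0.3]
gripper_width: 0.478
```

Request:
{"fn": "jog_arm", "kwargs": {"targets": [{"ax":0,"ay":0,"az":0,"x":0.7,"y":0,"z":0,"grip":-1},{"ax":0,"ay":0,"az":0,"x":0,"y":0,"z":0,"grip":-1}]}}

```text
time: 19.42
ee_pos: [0.4587, -0.303, 0.0867]
tcp_rot: [[0.0, 0.996, -0.085], [-0.0, -0.085, -0.996], [-1.0, 0.0, 0.0]]
ft_force: [-1.7, 1.1, 5.8]
gripper_width: 0.478
```

Request:
{"fn": "jog_arm", "kwargs": {"targets": [{"ax":0,"ay":0,"az":0,"x":0,"y":0,"z":0,"grip":1},{"ax":0,"ay":0,"az":0,"x":0,"y":0,"z":0,"grip":1},{"ax":0,"ay":0,"az":0,"x":0,"y":0,"z":0,"grip":1},{"ax":0,"ay":0,"az":0,"x":0,"y":0,"z":0,"grip":1},{"ax":0,"ay":0,"az":0,"x":-20,"y":0,"z":0,"grip":1},{"ax":0,"ay":0,"az":0,"x":-50,"y":0,"z":0,"grip":1},{"ax":0,"ay":0,"az":0,"x":-50,"y":0,"z":0,"grip":1},{"ax":-6.9,"ay":0,"az":0,"x":-35,"y":0,"z":0,"grip":1},{"ax":-7,"ay":0,"az":0,"x":-5,"y":0,"z":0,"grip":1},{"ax":0,"ay":0,"az":0,"x":0,"y":0,"z":0,"grip":1}]}}

```text
time: 20.68
ee_pos: [0.4588, -0.303, 0.2467]
tcp_rot: [[0.001, 0.988, 0.156], [-0.001, 0.156, -0.988], [-1.0, 0.001, 0.001]]
ft_force: [-0.7, 0.5, 0.4]
gripper_width: 1.003
```

Run:
```python
from h import *
go(.462,.1707,.25,9)
```

```text
t 20.68 tcp [ 0.4588 -0.303   0.2467] heading 8.98 F [-0.7  0.5  0.4] w 1.003 tilt xy [ 0.06 -0.06]
shift now [  -3.8   77.1 -467.4] | ax -0.0 then shift [  -3.3   77.2 -467.4]
```

Request:
{"fn": "jog_arm", "kwargs": {"targets": [{"ax":0,"ay":0,"az":0,"x":0,"y":7,"z":-20,"grip":1},{"ax":0,"ay":0,"az":0,"x":0,"y":7,"z":-50,"grip":1},{"ax":0,"ay":0,"az":0,"x":0,"y":7,"z":-50,"grip":1},{"ax":0,"ay":0,"az":0,"x":0,"y":7,"z":-50,"grip":1},{"ax":0,"ay":0,"az":0,"x":0,"y":7,"z":-50,"grip":1},{"ax":0,"ay":0,"az":0,"x":0,"y":7,"z":-50,"grip":1},{"ax":0,"ay":0,"az":0,"x":0,"y":7,"z":-50,"grip":1},{"ax":0,"ay":0,"az":0,"x":0,"y":7,"z":-50,"grip":1},{"ax":0,"ay":0,"az":0,"x":0,"y":7,"z":-50,"grip":1},{"ax":0,"ay":0,"az":0,"x":0,"y":7,"z":-35,"grip":1},{"ax":0,"ay":0,"az":0,"x":0,"y":7,"z":-12,"grip":1},{"ax":0,"ay":0,"az":0,"x":0,"y":0,"z":0,"grip":1},{"ax":0,"ay":0,"az":0,"x":30,"y":0,"z":0,"grip":1},{"ax":0,"ay":0,"az":0,"x":30,"y":0,"z":0,"grip":1},{"ax":0,"ay":0,"az":0,"x":15,"y":0,"z":0,"grip":1},{"ax":0,"ay":0,"az":0,"x":0,"y":0,"z":0,"grip":1}]}}

```text
time: 22.68
ee_pos: [0.4607, 0.1696, 0.1701]
tcp_rot: [[-0.002, 0.988, 0.156], [-0.0, 0.156, -0.988], [-1.0, -0.002, 0.0]]
ft_force: [0.1, 0.8, 0.2]
gripper_width: 1.004
```

Run:
```python
from h import *
go(.462,.1707,.077,9)
```

```text
t 22.68 tcp [0.4607 0.1696 0.1701] heading 8.96 F [0.1 0.8 0.2] w 1.004 tilt xy [-0.14 -0.03]
shift now [93.1  1.7 -0.9] | ax -0.0 then shift [93.1  1.5 -0.9]
```

Request:
{"fn": "jog_arm", "kwargs": {"targets": [{"ax":0,"ay":0,"az":0,"x":30,"y":1,"z":-1,"grip":1},{"ax":0,"ay":0,"az":0,"x":35,"y":0,"z":0,"grip":1},{"ax":0,"ay":0,"az":0,"x":20,"y":0,"z":0,"grip":1},{"ax":0,"ay":0,"az":0,"x":8,"y":0,"z":0,"grip":1},{"ax":0,"ay":0,"az":0,"x":0,"y":0,"z":0,"grip":1},{"ax":0,"ay":0,"az":0,"x":0,"y":0,"z":0,"grip":-1},{"ax":0,"ay":0,"az":0,"x":0,"y":0,"z":0,"grip":-1},{"ax":0,"ay":0,"az":0,"x":0,"y":0,"z":0,"grip":-1},{"ax":0,"ay":0,"az":0,"x":0,"y":0,"z":0,"grip":-1},{"ax":0,"ay":0,"az":0,"x":0,"y":0,"z":0,"grip":-1},{"ax":0,"ay":0,"az":0,"x":0,"y":0,"z":0,"grip":-1},{"ax":0,"ay":0,"az":0,"x":0,"y":0,"z":0,"grip":-1}]}}

```text
time: 24.18
ee_pos: [0.4621, 0.1716, 0.078]
tcp_rot: [[-0.0, 0.988, 0.157], [-0.0, 0.157, -0.988], [-1.0, -0.0, 0.0]]
ft_force: [0.5, 1.6, -0.1]
gripper_width: 0.413
```

Run:
```python
from h import *
go(.4645,-.2322,.26,-4.84)
```

```text
t 24.18 tcp [0.4621 0.1716 0.078 ] heading 9.04 F [ 0.5  1.6 -0.1] w 0.413 tilt xy [-0.01 -0.  ]
shift now [-182.   -61.1  399.2] | ax 13.9 then shift [-182.    36.5  402.2]
```

Request:
{"fn": "jog_arm", "kwargs": {"targets": [{"ax":0,"ay":0,"az":0,"x":-25,"y":0,"z":0,"grip":-1},{"ax":0,"ay":0,"az":0,"x":-50,"y":0,"z":0,"grip":-1},{"ax":0,"ay":0,"az":0,"x":-55,"y":0,"z":0,"grip":-1},{"ax":6.9,"ay":0,"az":0,"x":-42,"y":0,"z":0,"grip":-1},{"ax":7,"ay":0,"az":0,"x":-10,"y":0,"z":0,"grip":-1},{"ax":0,"ay":0,"az":0,"x":0,"y":3.7,"z":20,"grip":-1},{"ax":0,"ay":0,"az":0,"x":0,"y":3.7,"z":48,"grip":-1},{"ax":0,"ay":0,"az":0,"x":0,"y":3.7,"z":48,"grip":-1},{"ax":0,"ay":0,"az":0,"x":0,"y":3.7,"z":48,"grip":-1},{"ax":0,"ay":0,"az":0,"x":0,"y":3.7,"z":48,"grip":-1},{"ax":0,"ay":0,"az":0,"x":0,"y":3.7,"z":48,"grip":-1},{"ax":0,"ay":0,"az":0,"x":0,"y":3.7,"z":48,"grip":-1},{"ax":0,"ay":0,"az":0,"x":0,"y":3.7,"z":48,"grip":-1},{"ax":0,"ay":0,"az":0,"x":0,"y":3.7,"z":36,"grip":-1},{"ax":0,"ay":0,"az":0,"x":0,"y":3.7,"z":10,"grip":-1},{"ax":0,"ay":0,"az":0,"x":0,"y":0,"z":0,"grip":-1},{"ax":0,"ay":0,"az":0,"x":0,"y":0,"z":0,"grip":-1},{"ax":0,"ay":0,"az":0,"x":30,"y":0,"z":0,"grip":-1},{"ax":0,"ay":0,"az":0,"x":30,"y":0,"z":0,"grip":-1},{"ax":0,"ay":0,"az":0,"x":0,"y":0,"z":0,"grip":-1}]}}

```text
time: 26.68
ee_pos: [0.4637, -0.2297, 0.198]
tcp_rot: [[-0.004, 0.997, -0.083], [0.003, -0.083, -0.997], [-1.0, -0.004, -0.003]]
ft_force: [-0.2, 0.4, 0.4]
gripper_width: 0.415
```

Run:
```python
from h import *
go(.4645,-.2322,.076,-4.84)
shot('wrist','w5')
```

```text
t 26.68 tcp [ 0.4637 -0.2297  0.198 ] heading -4.76 F [-0.2  0.4  0.4] w 0.415 tilt xy [-0.22  0.19]
shift now [121.9   1.5   2.8] | ax 0.1 then shift [122.    1.    2.4]
```

View pics/w5.png

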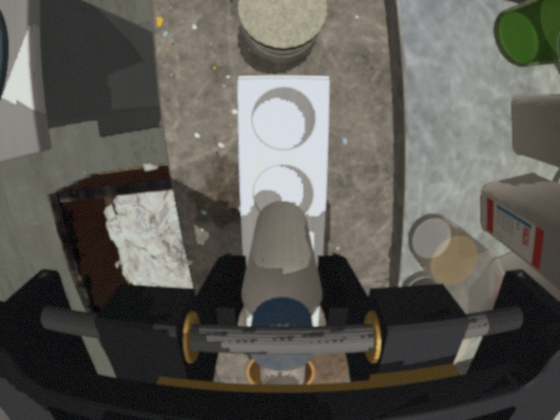

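The white bottle hangs upright over its pocket (279,190), with the jar undisturbed at (282,20). I continue the descent.

Request:
{"fn": "jog_arm", "kwargs": {"targets": [{"ax":0,"ay":0,"az":0,"x":30,"y":1,"z":2,"grip":-1},{"ax":0,"ay":0,"az":0,"x":35,"y":0,"z":0,"grip":-1},{"ax":0,"ay":0,"az":0,"x":30,"y":0,"z":0,"grip":-1},{"ax":0,"ay":0,"az":0,"x":14,"y":0,"z":0,"grip":-1},{"ax":0,"ay":0,"az":0,"x":5,"y":0,"z":0,"grip":-1},{"ax":0,"ay":0,"az":0,"x":1,"y":0,"z":0,"grip":-1},{"ax":0,"ay":0,"az":0,"x":0,"y":0,"z":0,"grip":-1},{"ax":0,"ay":0,"az":0,"x":0,"y":0,"z":0,"grip":-1},{"ax":0,"ay":0,"az":0,"x":0,"y":0,"z":0,"grip":-1}]}}

```text
time: 27.85
ee_pos: [0.466, -0.2343, 0.0854]
tcp_rot: [[0.001, 0.996, -0.085], [-0.0, -0.085, -0.996], [-1.0, 0.001, 0.0]]
ft_force: [-0.3, -0.6, -0.1]
gripper_width: 0.41
```

Request:
{"fn": "jog_arm", "kwargs": {"targets": [{"ax":0,"ay":0,"az":0,"x":1,"y":0,"z":0,"grip":-1},{"ax":0,"ay":0,"az":0,"x":1,"y":0,"z":0,"grip":-1},{"ax":0,"ay":0,"az":0,"x":0,"y":0,"z":0,"grip":-1}]}}

```text
time: 28.22
ee_pos: [0.4656, -0.2341, 0.0828]
tcp_rot: [[-0.0, 0.996, -0.085], [0.0, -0.085, -0.996], [-1.0, -0.0, -0.0]]
ft_force: [-0.7, 0.6, -0.9]
gripper_width: 0.412
```

Request:
{"fn": "jog_arm", "kwargs": {"targets": [{"ax":0,"ay":0,"az":0,"x":1,"y":0,"z":0,"grip":-1},{"ax":0,"ay":0,"az":0,"x":0,"y":0,"z":0,"grip":-1}]}}

```text
time: 28.48
ee_pos: [0.4657, -0.2341, 0.0819]
tcp_rot: [[-0.0, 0.996, -0.085], [0.0, -0.085, -0.996], [-1.0, -0.0, -0.0]]
ft_force: [-0.5, 0.6, -0.1]
gripper_width: 0.408
```

Request:
{"fn": "jog_arm", "kwargs": {"targets": [{"ax":0,"ay":0,"az":0,"x":2,"y":-1,"z":-1,"grip":-1},{"ax":0,"ay":0,"az":0,"x":2,"y":0,"z":-1,"grip":-1},{"ax":0,"ay":0,"az":0,"x":0,"y":0,"z":0,"grip":-1}]}}

```text
time: 28.85
ee_pos: [0.4648, -0.2318, 0.0778]
tcp_rot: [[-0.0, 0.996, -0.085], [0.0, -0.085, -0.996], [-1.0, -0.0, -0.0]]
ft_force: [1.1, 0.5, 0.5]
gripper_width: 0.411
```

Request:
{"fn": "jog_arm", "kwargs": {"targets": [{"ax":0,"ay":0,"az":0,"x":1,"y":0,"z":0,"grip":-1},{"ax":0,"ay":0,"az":0,"x":0,"y":0,"z":0,"grip":-1}]}}

```text
time: 29.1
ee_pos: [0.4649, -0.2321, 0.077]
tcp_rot: [[-0.0, 0.996, -0.085], [0.0, -0.085, -0.996], [-1.0, -0.0, -0.0]]
ft_force: [1.0, 0.5, -1.3]
gripper_width: 0.417
```

Request:
{"fn": "jog_arm", "kwargs": {"targets": [{"ax":0,"ay":0,"az":0,"x":1,"y":0,"z":0,"grip":-1},{"ax":0,"ay":0,"az":0,"x":0,"y":0,"z":0,"grip":-1}]}}

```text
time: 29.35
ee_pos: [0.465, -0.2321, 0.076]
tcp_rot: [[0.0, 0.996, -0.085], [-0.0, -0.085, -0.996], [-1.0, 0.0, 0.0]]
ft_force: [0.3, 1.1, -0.1]
gripper_width: 0.412
```

Request:
{"fn": "jog_arm", "kwargs": {"targets": [{"ax":0,"ay":0,"az":0,"x":0.7,"y":0,"z":0,"grip":-1},{"ax":0,"ay":0,"az":0,"x":0,"y":0,"z":0,"grip":-1}]}}

```text
time: 29.6
ee_pos: [0.465, -0.2322, 0.076]
tcp_rot: [[0.0, 0.996, -0.085], [-0.0, -0.085, -0.996], [-1.0, 0.0, 0.0]]
ft_force: [-2.2, 0.2, 5.7]
gripper_width: 0.407
```

Request:
{"fn": "jog_arm", "kwargs": {"targets": [{"ax":0,"ay":0,"az":0,"x":0,"y":0,"z":0,"grip":1},{"ax":0,"ay":0,"az":0,"x":0,"y":0,"z":0,"grip":1},{"ax":0,"ay":0,"az":0,"x":0,"y":0,"z":0,"grip":1},{"ax":0,"ay":0,"az":0,"x":0,"y":0,"z":0,"grip":1},{"ax":0,"ay":0,"az":0,"x":-20,"y":0,"z":0,"grip":1},{"ax":0,"ay":0,"az":0,"x":-50,"y":0,"z":0,"grip":1},{"ax":0,"ay":0,"az":0,"x":-50,"y":0,"z":0,"grip":1},{"ax":-6.9,"ay":0,"az":0,"x":-40,"y":0,"z":0,"grip":1},{"ax":-7,"ay":0,"az":0,"x":-14,"y":0,"z":0,"grip":1},{"ax":0,"ay":0,"az":0,"x":0,"y":8,"z":-20,"grip":1},{"ax":0,"ay":0,"az":0,"x":0,"y":8,"z":-50,"grip":1},{"ax":0,"ay":0,"az":0,"x":0,"y":8,"z":-50,"grip":1},{"ax":0,"ay":0,"az":0,"x":0,"y":8,"z":-50,"grip":1},{"ax":0,"ay":0,"az":0,"x":0,"y":8,"z":-50,"grip":1},{"ax":0,"ay":0,"az":0,"x":0,"y":8,"z":-50,"grip":1},{"ax":0,"ay":0,"az":0,"x":0,"y":8,"z":-40,"grip":1},{"ax":0,"ay":0,"az":0,"x":0,"y":8,"z":-20,"grip":1},{"ax":0,"ay":0,"az":0,"x":0,"y":0,"z":0,"grip":1},{"ax":0,"ay":0,"az":0,"x":0,"y":0,"z":0,"grip":1}]}}

```text
time: 31.98
ee_pos: [0.4761, 0.1033, 0.2492]
tcp_rot: [[-0.0, 0.988, 0.157], [-0.0, 0.157, -0.988], [-1.0, -0.0, 0.0]]
ft_force: [0.1, -1.2, -0.9]
gripper_width: 1.001
```

Run:
```python
from h import *
go(.476,.1037,.096,9)
```

```text
t 31.98 tcp [0.4761 0.1033 0.2492] heading 9.04 F [ 0.1 -1.2 -0.9] w 1.001 tilt xy [-0.02 -0.02]
shift now [153.2  -0.   -0.4] | ax 0.0 then shift [ 1.532e+02 -1.000e-01 -4.000e-01]
```

Request:
{"fn": "jog_arm", "kwargs": {"targets": [{"ax":0,"ay":0,"az":0,"x":20,"y":0,"z":0,"grip":1},{"ax":0,"ay":0,"az":0,"x":40,"y":0,"z":0,"grip":1},{"ax":0,"ay":0,"az":0,"x":40,"y":0,"z":0,"grip":1},{"ax":0,"ay":0,"az":0,"x":35,"y":0,"z":0,"grip":1},{"ax":0,"ay":0,"az":0,"x":16,"y":0,"z":0,"grip":1},{"ax":0,"ay":0,"az":0,"x":2,"y":0,"z":0,"grip":1},{"ax":0,"ay":0,"az":0,"x":0,"y":0,"z":0,"grip":1},{"ax":0,"ay":0,"az":0,"x":0,"y":0,"z":0,"grip":1},{"ax":0,"ay":0,"az":0,"x":0,"y":0,"z":0,"grip":-1},{"ax":0,"ay":0,"az":0,"x":0,"y":0,"z":0,"grip":-1},{"ax":0,"ay":0,"az":0,"x":0,"y":0,"z":0,"grip":-1},{"ax":0,"ay":0,"az":0,"x":0,"y":0,"z":0,"grip":-1},{"ax":0,"ay":0,"az":0,"x":0,"y":0,"z":0,"grip":-1},{"ax":0,"ay":0,"az":0,"x":0,"y":0,"z":0,"grip":-1},{"ax":0,"ay":0,"az":0,"x":0,"y":0,"z":0,"grip":-1}]}}

```text
time: 33.85
ee_pos: [0.4762, 0.1039, 0.0963]
tcp_rot: [[-0.0, 0.988, 0.157], [0.0, 0.157, -0.988], [-1.0, -0.0, -0.0]]
ft_force: [0.5, -0.6, -0.3]
gripper_width: 0.446
```

Run:
```python
from h import *
go(.4703,-.1625,.26,-4.84)
```

```text
t 33.85 tcp [0.4762 0.1039 0.0963] heading 9.04 F [ 0.5 -0.6 -0.3] w 0.446 tilt xy [-0.01  0.  ]
shift now [-163.8  -47.7  262.2] | ax 13.9 then shift [-163.7   16.6  265.9]
```

Request:
{"fn": "jog_arm", "kwargs": {"targets": [{"ax":0,"ay":0,"az":0,"x":-25,"y":0,"z":0,"grip":-1},{"ax":0,"ay":0,"az":0,"x":-50,"y":0,"z":0,"grip":-1},{"ax":0,"ay":0,"az":0,"x":-50,"y":0,"z":0,"grip":-1},{"ax":6.9,"ay":0,"az":0,"x":-30,"y":0,"z":0,"grip":-1},{"ax":7,"ay":0,"az":0,"x":-9,"y":0,"z":0,"grip":-1},{"ax":0,"ay":0,"az":0,"x":0,"y":2.4,"z":20,"grip":-1},{"ax":0,"ay":0,"az":0,"x":0,"y":2.4,"z":45,"grip":-1},{"ax":0,"ay":0,"az":0,"x":0,"y":2.4,"z":45,"grip":-1},{"ax":0,"ay":0,"az":0,"x":0,"y":2.4,"z":45,"grip":-1},{"ax":0,"ay":0,"az":0,"x":0,"y":2.4,"z":45,"grip":-1},{"ax":0,"ay":0,"az":0,"x":0,"y":2.4,"z":45,"grip":-1},{"ax":0,"ay":0,"az":0,"x":0,"y":2.4,"z":20,"grip":-1},{"ax":0,"ay":0,"az":0,"x":0,"y":0,"z":0,"grip":-1},{"ax":0,"ay":0,"az":0,"x":0,"y":0,"z":0,"grip":-1},{"ax":0,"ay":0,"az":0,"x":25,"y":0,"z":0,"grip":-1},{"ax":0,"ay":0,"az":0,"x":20,"y":0,"z":0,"grip":-1},{"ax":0,"ay":0,"az":0,"x":0,"y":0,"z":0,"grip":-1},{"ax":0,"ay":0,"az":0,"x":0,"y":0,"z":0,"grip":-1}]}}

```text
time: 36.1
ee_pos: [0.4711, -0.161, 0.2162]
tcp_rot: [[0.001, 0.997, -0.083], [-0.0, -0.083, -0.997], [-1.0, 0.001, 0.0]]
ft_force: [-0.1, 0.7, -0.6]
gripper_width: 0.447
```

Run:
```python
from h import *
go(.4703,-.1625,.0943,-4.84)
shot('wrist','w6')
```

```text
t 36.1 tcp [ 0.4711 -0.161   0.2162] heading -4.79 F [-0.1  0.7 -0.6] w 0.447 tilt xy [ 0.05 -0.02]
shift now [121.9  -0.7   1.5] | ax 0.1 then shift [121.9  -0.6   1.5]
```

View pics/w6.png

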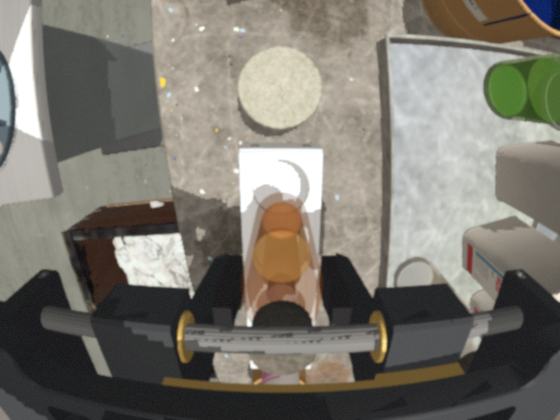

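The brown bottle hangs upright over the last pocket (281,190), with the jar at (280,88). I descend.

Request:
{"fn": "jog_arm", "kwargs": {"targets": [{"ax":0,"ay":0,"az":0,"x":25,"y":0,"z":1,"grip":-1},{"ax":0,"ay":0,"az":0,"x":35,"y":0,"z":0,"grip":-1},{"ax":0,"ay":0,"az":0,"x":35,"y":0,"z":0,"grip":-1},{"ax":0,"ay":0,"az":0,"x":14,"y":0,"z":0,"grip":-1},{"ax":0,"ay":0,"az":0,"x":5,"y":0,"z":0,"grip":-1},{"ax":0,"ay":0,"az":0,"x":1,"y":0,"z":0,"grip":-1},{"ax":0,"ay":0,"az":0,"x":0,"y":0,"z":0,"grip":-1},{"ax":0,"ay":0,"az":0,"x":0,"y":0,"z":0,"grip":-1},{"ax":0,"ay":0,"az":0,"x":0,"y":0,"z":0,"grip":-1}]}}

```text
time: 37.28
ee_pos: [0.4707, -0.1627, 0.1008]
tcp_rot: [[0.001, 0.996, -0.085], [-0.0, -0.085, -0.996], [-1.0, 0.001, 0.0]]
ft_force: [0.3, -0.1, -2.0]
gripper_width: 0.445
```

Request:
{"fn": "jog_arm", "kwargs": {"targets": [{"ax":0,"ay":0,"az":0,"x":1,"y":0,"z":0,"grip":-1},{"ax":0,"ay":0,"az":0,"x":1,"y":0,"z":0,"grip":-1},{"ax":0,"ay":0,"az":0,"x":0,"y":0,"z":0,"grip":-1}]}}

```text
time: 37.65
ee_pos: [0.4703, -0.1625, 0.0981]
tcp_rot: [[-0.0, 0.996, -0.085], [0.0, -0.085, -0.996], [-1.0, -0.0, -0.0]]
ft_force: [0.1, -0.0, -1.8]
gripper_width: 0.45
```

Request:
{"fn": "jog_arm", "kwargs": {"targets": [{"ax":0,"ay":0,"az":0,"x":1,"y":0,"z":0,"grip":-1},{"ax":0,"ay":0,"az":0,"x":1,"y":0,"z":0,"grip":-1},{"ax":0,"ay":0,"az":0,"x":0,"y":0,"z":0,"grip":-1}]}}

```text
time: 38.02
ee_pos: [0.4704, -0.1625, 0.0962]
tcp_rot: [[-0.0, 0.996, -0.085], [0.0, -0.085, -0.996], [-1.0, -0.0, -0.0]]
ft_force: [0.6, -0.4, -1.9]
gripper_width: 0.445
```

Request:
{"fn": "jog_arm", "kwargs": {"targets": [{"ax":0,"ay":0,"az":0,"x":1,"y":0,"z":0,"grip":-1},{"ax":0,"ay":0,"az":0,"x":0,"y":0,"z":0,"grip":-1}]}}

```text
time: 38.28
ee_pos: [0.4704, -0.1625, 0.0952]
tcp_rot: [[-0.0, 0.996, -0.085], [0.0, -0.085, -0.996], [-1.0, -0.0, -0.0]]
ft_force: [-0.3, 0.3, -1.4]
gripper_width: 0.448
```

Request:
{"fn": "jog_arm", "kwargs": {"targets": [{"ax":0,"ay":0,"az":0,"x":1,"y":0,"z":0,"grip":-1},{"ax":0,"ay":0,"az":0,"x":0,"y":0,"z":0,"grip":-1}]}}

```text
time: 38.52
ee_pos: [0.4705, -0.1626, 0.0943]
tcp_rot: [[-0.0, 0.996, -0.085], [0.0, -0.085, -0.996], [-1.0, -0.0, -0.0]]
ft_force: [0.3, 0.0, -2.1]
gripper_width: 0.447
```

Request:
{"fn": "jog_arm", "kwargs": {"targets": [{"ax":0,"ay":0,"az":0,"x":0.8,"y":0,"z":0,"grip":-1},{"ax":0,"ay":0,"az":0,"x":0,"y":0,"z":0,"grip":-1}]}}

```text
time: 38.78
ee_pos: [0.4706, -0.1627, 0.0942]
tcp_rot: [[0.0, 0.996, -0.085], [-0.0, -0.085, -0.996], [-1.0, 0.0, 0.0]]
ft_force: [-2.7, 0.3, 3.8]
gripper_width: 0.445
```

Request:
{"fn": "jog_arm", "kwargs": {"targets": [{"ax":0,"ay":0,"az":0,"x":0,"y":0,"z":0,"grip":1},{"ax":0,"ay":0,"az":0,"x":0,"y":0,"z":0,"grip":1},{"ax":0,"ay":0,"az":0,"x":0,"y":0,"z":0,"grip":1},{"ax":0,"ay":0,"az":0,"x":0,"y":0,"z":0,"grip":1},{"ax":0,"ay":0,"az":0,"x":-20,"y":0,"z":0,"grip":1},{"ax":0,"ay":0,"az":0,"x":-50,"y":0,"z":0,"grip":1},{"ax":0,"ay":0,"az":0,"x":-50,"y":0,"z":0,"grip":1},{"ax":0,"ay":0,"az":0,"x":-45,"y":0,"z":0,"grip":1},{"ax":0,"ay":0,"az":0,"x":-20,"y":0,"z":0,"grip":1},{"ax":0,"ay":0,"az":0,"x":0,"y":0,"z":-20,"grip":1},{"ax":0,"ay":0,"az":0,"x":0,"y":0,"z":-50,"grip":1},{"ax":0,"ay":0,"az":0,"x":0,"y":0,"z":-50,"grip":1},{"ax":0,"ay":0,"az":0,"x":0,"y":0,"z":-50,"grip":1},{"ax":0,"ay":0,"az":0,"x":0,"y":0,"z":-50,"grip":1},{"ax":0,"ay":0,"az":0,"x":0,"y":0,"z":-50,"grip":1},{"ax":0,"ay":0,"az":0,"x":0,"y":0,"z":-20,"grip":1},{"ax":0,"ay":0,"az":0,"x":0,"y":0,"z":0,"grip":1},{"ax":0,"ay":0,"az":0,"x":0,"y":0,"z":0,"grip":1}]}}

```text
time: 41.02
ee_pos: [0.4943, 0.1263, 0.2775]
tcp_rot: [[-0.002, 0.996, -0.084], [-0.0, -0.084, -0.996], [-1.0, -0.002, 0.0]]
ft_force: [-0.2, -0.2, 0.5]
gripper_width: 1.003
```

Run:
```python
from h import *
p,d,i=shot('top','top1'); P=pts(d,i['camera_matrix'],i['origin'],i['attitude'])
for n,g,t in (('pink',(.4527,-.3713),.184),('clear',(.4586,-.3016),.138),('white',(.4645,-.2322),.134),('brown',(.4703,-.1625),.154)):
    print(n,end=' '); caps(P,g,t-.008,t+.008)
print('tin/jar',end=' '); caps(P,(.4418,-.4643),.045,.066,.048); caps(P,(.4773,-.0662),.06,.09,.05)
z=np.load('pics/top0.npz'); P0=pts(z['d'],z['K'],z['o'],z['R']); print('before',end=' '); caps(P0,(.4418,-.4643),.045,.066,.048); caps(P0,(.4773,-.0662),.06,.09,.05)
a=cv2.resize(p[170:280,260:450],None,fx=4,fy=4,interpolation=cv2.INTER_CUBIC); cv2.imwrite('pics/crop1.png',a[:,:,::-1])
```

```text
pink [ 452.5 -372.5   16.4] mean [ 452.2 -372.1] z [0.178 0.184 0.189] 106
clear [ 459.  -304.3   13.2] mean [ 458.4 -304.5] z [0.132 0.137 0.142] 60
white [ 465.5 -233.7   12.4] mean [ 465.2 -233.3] z [0.127 0.133 0.138] 56
brown [ 471.  -164.7   12.4] mean [ 470.7 -164.9] z [0.149 0.153 0.158] 58
tin/jar [ 441.9 -465.2   44.3] mean [ 443.9 -469.5] z [0.048 0.055 0.061] 155
[477.1 -66.1  38.1] mean [477.5 -66.3] z [0.067 0.074 0.079] 456
before [ 441.8 -465.2   44.2] mean [ 443.9 -468.9] z [0.048 0.056 0.061] 152
[477.6 -65.2  38. ] mean [477.5 -66.3] z [0.067 0.074 0.08 ] 455
```

View pics/crop1.png

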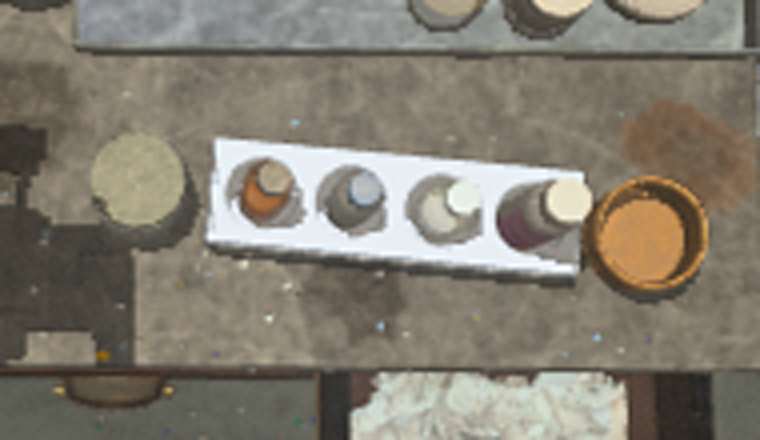

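All four bottles stand upright at floor height, in order from the tin (at 650,240): pink, clear, white, brown. The tin and jar have not moved, so I hand in.

```bash
python3 -c "
from h import *
print(workorder.close_job()); print(monitor.sense()['time'])"
```

```text
the job is handed in; nothing more can be done
None
the job is handed in; nothing more can be done
```

The four bottles are in the metal rack in dosing order: pink in the pocket beside the gold tin, then clear, white and brown. I carried them one at a time, starting from the caddy's red end. Each was lowered in steps of about 1 mm until the force showed it resting on the pocket floor, and only then released. The job was handed in at about 41 s of the 112 s.

**Last checks, from the top camera:**
- **Bottles:** the caps are within about 3 mm of their pocket centres. Cap heights are 184, 137, 133 and 153 mm, which matches all four standing on the rack floor.
- **Tin and jar:** both are within 1 mm of where they started.
- **Gripper:** it was open and clear of everything.
- **Forces:** the highest force reading I saw was about 12 N, when the pink bottle was set down.

No check failed or disagreed. The hand-in gave no verdict.

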